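Find which way the biscuit press cap unscrews and hold it over the bowl

TASK

The knobbed cap of the biscuit press is locked on, and nobody remembers whether it loosens clockwise or anticlockwise: try it one way, then the other if need be, until it has turned free, and lift it straight off. Carry it to the blue bowl so that its crumbs fall in, and finish still holding it in the gripper, upright above the middle of the bowl and clear above its rim; leave the bowl and everything else where they stand.

Things in the scene. Friction and masses are not known exactly. Their poses are not given: they have to be found in the camera images.
- cap_knob (a point): Middle, half-way up, of the round fluted black knob on the press's aluminium cap; z up the cap's axis. Knob 36 mm across, 32 mm tall, on a disc 61 mm across whose top is 16 mm below this point; the cap's foot is 43.5 mm below it. Grip the knob from above across its diameter, any yaw, fingertips just clear of the disc. Against a hard stop the knob just slips in the fingers.
- cap: The loose cap, about 120 g; origin on its axis, at the disc's underside, 22 mm below cap_knob. Skirt overlaps the neck by 14 mm; an index nub sticks 8 mm out of the skirt at the cap's own -x. Inside, a stem with a 36 mm cross bar locks under the neck. It turns without rising, almost freely between its stops. Ease off the turning pressure before lifting.
- press_mouth (a point): Centre of the neck's rim (51 mm across, 150 mm above the table) on which the cap sits; axes as the press. As found the cap turns only 5 to 15 degrees the wrong way to a hard stop, 55 to 66 the right way to another; within 5 degrees of that one it lifts straight off, elsewhere it lifts 1.5 mm and is held. Which way is right differs from run to run and cannot be seen.
- press: the biscuit press, bolted to the table: steel barrel 68 mm across with the capped neck on top, and behind it (its own +x, 49 to 127 mm from the barrel axis, 76 mm wide, 149 mm tall) a white drive housing; origin at table height on the barrel axis, z up
- bowl: loose blue ceramic bowl, rim 140 mm across, 60 mm tall, 450 g; origin at the centre of its underside, z up
- tumbler: ribbed glass tumbler holding closed piping tips, 72 mm across, about 120 mm tall with the tips; origin at the centre of its underside; leave alone
- spatula: offset spatula lying flat, 290 mm long along its own x, 30 mm wide, up to 14 mm high; origin near the middle; leave alone
- mold: grey silicone reindeer mold, 160 x 110 mm, 23 mm tall; origin at the centre of its underside; leave alone
Mind the look-alikes: they are no part of the job. Leave any purple or red look-alike of the press alone.

How it is judged:
By the outcome, as a careful person would: the job done as asked, in the order asked, and still so for the second after the job is handed in, while the arm keeps its last pose, push and grip.
It also fails if it takes over 54 s, if anything falls off the work surface, if the arm or the gripper's body presses on something with over 40 N, if the wrist force passes 120 N, or if a joint passes its speed limit or range.

ROBOT

A 7-joint arm with a two-finger parallel gripper is mounted at the origin on the work surface. World frame = base frame: x ahead of the robot, y to its left, z up, the work surface at z = 0. Lengths are in mm, angles in rad, forces in N, time in s.
With the tool pointing down it reaches from about 400 to 925 mm from the base axis. Payload 5.6 kg.
Tool frame: the origin (TCP) lies midway between the tips of the shut fingers; the grasp point (between the pads) lies 19 mm behind it; z points along the fingers, y is the line along which they close (so a half turn about z gives the same grasp; the last joint's range is limited). The gripper opens to 85 mm and grips with 20 to 120 N. Pads are 22 mm wide; open, the fingers measure 114 mm over their backs; the gripper's body (76 mm by 85 mm) begins 54 mm behind the grasp point. The pads swing forward as they close: fully open they stand 13 mm farther back than shut.
Start: joints at [-1.172, 0.468, -0.012, 1.603, 0.006, 1.071, -0.056], TCP at [277.958, 587.578, 231.29] pointing down, gripper open.
Joint ranges: [-2.53, 2.53], [-0.31, 2.02], [-1.57, 1.55], [0.28, 2.44], [-1.29, 4.43], [0.15, 1.84], [-2.92, 2.92]. Speed limits (rad/s): [2.57, 2.57, 3.14, 3.14, 3.14, 3.14, 3.14].

INTERFACE

Orientations are given as a unit quaternion [x, y, z, w].
In Python, from plant import * gives the robot as it stands.
- The arm moves only by the tool step_arm, never from a script. Its arguments are lists of equal length, an entry for each row: "claw": the closure in counts, from 0 (fully open) to 255 (shut); "translation": the shift along the world's x, y, z in m, a list of three; "twist": the turn about the world's z in degrees. A call has 1 to 12 rows; each row shifts and turns the commanded pose from where the row before left it; what a row does not reach is not made up. A row lasts 1/12 s, in which the tool goes at most 41.7 mm and 7.16 degrees, less where a joint would pass 70% of its speed; a pose out of reach is approached as far as the arm can. A call with a gripper value outside its range is refused whole. The fingers move at their own pace and stop on an object; "grip_force" is the grip in N (left out, the last holds). Time passes only in rows, so rows that do not move let the fingers close. It gives the time, the measured TCP pose, the force, the opening and the grip force at its end, in the units of the state.
- state(): the state, without advancing time (a new reading comes with each control period).
- read_camera(name): name is "side" or "top"; returns a dict with "image" (420x560x3 uint8, red, green, blue), "camera_matrix" (3x3 intrinsics, pixels), "world_from_camera" (4x4, takes a point from camera to world coordinates). Camera axes: x right, y down, z forward; pixel columns grow to the right and rows downward; lengths in mm; the calibration is good to about 2 mm. A picture is of the moment at which its call begins. There is no depth.
- sign_off(): hands the job in; it is judged then, once.
The state is a dict: "t": time; "joints": joint angles; "qd": joint speeds; "joint_torque": joint torques, N m; "tool_pos": TCP position; "tcp_rot": TCP orientation; "ft_force": force on the tool from outside, world axes, zero at the start; "moment": the same for the moment, N m; "gripper_width": opening from 0.0 (shut) to 1.0 (fully open); "finger_force": force on a finger pad.
Only numpy, scipy, OpenCV 4.12 (cv2) and the standard library are available. Lean on these libraries where they do the work, as an engineer would, in place of code of your own. Each camera call takes 0.05 s, during which the arm holds its last target. There are 200 camera calls.

## Working session

There is one attempt and no reset: what is moved stays moved. The work goes in short steps, Python scripts to look and compute and a tool call to move; the robot and the scene stay as the last step left them, time stands still between calls to the robot, and variables do not carry over. Pictures are saved under pics/ and viewed, at most 10 in all, crops included, and the job is handed in when it is done.

Besides the shell and the picture viewer there is one more tool, called after "Request:" as a command line: name --pt "numbers of a row" for each row, then --argument value for the rest. step_arm: Moves the arm, as the interface text tells. Its arguments: {"type":"object","properties":{"claw":{"type":"array","items":{"type":"number"}},"translation":{"type":"array","items":{"type":"array","items":{"type":"number"}}},"twist":{"type":"array","items":{"type":"number"}},"grip_force":{"type":"number"}},"required":["claw","translation","twist"]}

```bash
mkdir -p pics; cat > h.py <<'E'
from plant import *
import numpy as np, cv2, json
def snap(n,f):
    c=read_camera(n); cv2.imwrite(f"pics/{f}.png",cv2.cvtColor(c["image"],cv2.COLOR_RGB2BGR))
    np.savez(f"pics/{f}.npz",K=c["camera_matrix"],T=c["world_from_camera"]); return c
def ray(f,u,v):
    d=np.load(f"pics/{f}.npz"); T=d["T"]; r=T[:3,:3]@np.linalg.solve(d["K"],[u,v,1.]); return T[:3,3],r/np.linalg.norm(r)
def atz(f,u,v,z):
    o,r=ray(f,u,v); return o+r*(z-o[2])/r[2]
def proj(f,p):
    d=np.load(f"pics/{f}.npz"); q=d["K"]@(np.linalg.inv(d["T"])@np.r_[p,1.])[:3]; return q[:2]/q[2]
E
python3 - <<'E'
from h import *
for n in("top","side"):
    c=snap(n,n+"0"); print(n,c["camera_matrix"][0],c["world_from_camera"].round(2).tolist())
s=state();print({k:np.round(v,3).tolist() for k,v in s.items()})
E
```

```text
top [467.99667763   0.         274.5230617 ] [[-0.01, -0.99, 0.14, 271.43], [-1.0, 0.01, 0.0, 19.7], [-0.0, -0.14, -0.99, 1533.87], [0.0, 0.0, 0.0, 1.0]]
side [527.32808431   0.         278.37141397] [[0.95, -0.15, 0.27, 114.03], [-0.31, -0.45, 0.84, -1212.91], [-0.0, -0.88, -0.48, 844.38], [0.0, 0.0, 0.0, 1.0]]
{'t': 0.1, 'joints': [-1.172, 0.468, -0.012, 1.604, 0.006, 1.071, -0.056], 'qd': [-0.002, -0.003, -0.001, -0.002, -0.001, 0.0, -0.0], 'joint_torque': [0.001, -53.352, 0.021, -25.196, 0.011, 0.004, 0.0], 'tool_pos': [277.769, 587.104, 230.415], 'tcp_rot': [0.219, 0.976, -0.001, -0.0], 'ft_force': [0.237, 0.032, -0.176], 'moment': [0.003, 0.019, -0.005], 'finger_force': 0.0, 'gripper_width': 0.999}
```

View pics/top0.png

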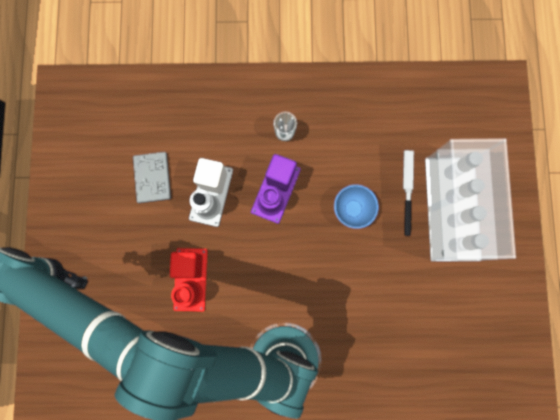

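View pics/side0.png

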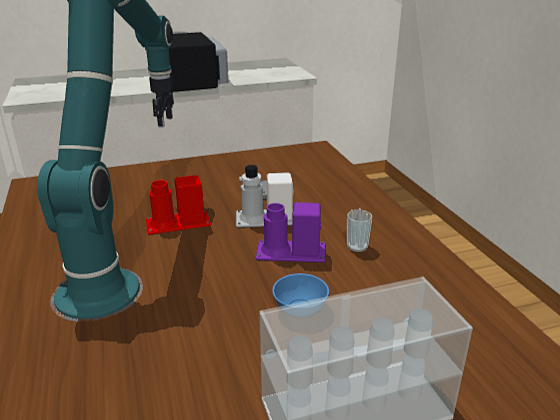

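Candidates: the steel press with the white housing and black knob at top (201,200) / side (251,172); the purple look-alike at top (270,197) / side (276,215); the red look-alike at top (184,295) / side (160,190). The steel one fits the description. The bowl is at top (356,206) / side (301,292). I'll check with a crop.

```bash
python3 - <<'E'
import cv2,numpy as np
a=cv2.imread("pics/top0.png")[150:235,170:250]; b=cv2.imread("pics/side0.png")[155:240,220:300]
cv2.imwrite("pics/crop.png",np.hstack([cv2.resize(x,None,fx=5,fy=5,interpolation=cv2.INTER_CUBIC) for x in(a,b)]))
E
```

```text
(no output)
```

View pics/crop.png

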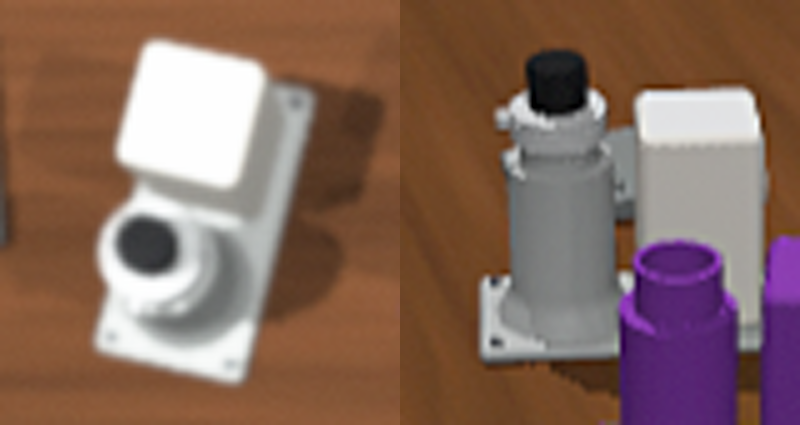

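```bash
python3 - <<'E'
from h import *
from scipy.spatial.transform import Rotation as R
def tri(a,b):
    (o1,d1),(o2,d2)=ray("top0",*a),ray("side0",*b)
    s=np.linalg.lstsq(np.c_[d1,-d2],o2-o1,rcond=None)[0]
    p,q=o1+s[0]*d1,o2+s[1]*d2; return (p+q)/2,np.linalg.norm(p-q)
print("knobtop",tri((199,198.2),(251.0,167.0)))
for z in(188,195.5):print(z,atz("top0",199,198.2,z),atz("side0",251,167,z))
# bowl: blue mask
for n in("top0","side0"):
    h=cv2.cvtColor(cv2.imread(f"pics/{n}.png"),cv2.COLOR_BGR2HSV)
    m=cv2.inRange(h,(98,110,60),(115,255,255)); k,l,st,c=cv2.connectedComponentsWithStats(m)
    i=1+np.argmax(st[1:,4]); print(n,st[i],c[i])
    (x,y),ax,an=cv2.fitEllipse(cv2.convexHull(np.argwhere(l==i)[:,::-1].astype(np.int32))); print(x,y,ax,atz(n,x,y,60))
print(R.from_quat(state()["tcp_rot"]).as_matrix().round(3).tolist())
E
```

```text
knobtop (array([491.35714405, 242.25842725, 188.32737916]), np.float64(3.1299726432751247))
188 [489.85664431 242.58812003 188.        ] [493.18128534 243.11145823 188.        ]
195.5 [488.63943337 241.34607279 195.5       ] [488.8489924  226.47451612 195.5       ]
top0 [ 335  186   43   41 1386] [356.03174603 206.12626263]
355.99755859375 206.14990234375 (40.88121032714844, 42.812744140625) [ 480.22691635 -236.01507417   60.        ]
side0 [ 273  274   56   32 1309] [298.68296409 288.77922078]
299.48712158203125 290.8662414550781 (34.27607345581055, 56.812217712402344) [ 480.3323548  -237.72430693   60.        ]
[[-0.904, 0.428, -0.001], [0.428, 0.904, -0.002], [-0.0, -0.002, -1.0]]
```

Request:
step_arm --claw '[0,0,0,0,0,0,0,0,0,0,0,0]' --pt "0.0178 -0.0288 0" --pt "0.0178 -0.0288 0" --pt "0.0178 -0.0288 0" --pt "0.0178 -0.0288 0" --pt "0.0178 -0.0288 0" --pt "0.0178 -0.0288 0" --pt "0.0178 -0.0288 0" --pt "0.0178 -0.0288 0" --pt "0.0178 -0.0288 0" --pt "0.0178 -0.0288 0" --pt "0.0178 -0.0288 0" --pt "0.0178 -0.0288 0" --twist '[0,0,0,0,0,0,0,0,0,0,0,0]' --grip_force 40

```text
t: 1.1
tool_pos: [491.9, 240.3, 231.1]
tcp_rot: [0.219, 0.976, -0.0, -0.0]
ft_force: [0.1, 0.8, 0.7]
gripper_width: 1.003
finger_force: 0.0
```

Request:
step_arm --claw '[0,0,0]' --pt "0 0 0" --pt "0 0 0" --pt "0 0 0" --twist '[0,0,0]'

```text
t: 1.35
tool_pos: [491.0, 242.5, 231.0]
tcp_rot: [0.219, 0.976, 0.0, -0.0]
ft_force: [-0.0, 0.2, 0.1]
gripper_width: 1.001
finger_force: 0.0
```

```bash
python3 - <<'E'
from h import *
c=snap("top","top1");d=snap("side","side1");s=state();print(s["tool_pos"],s["joints"],s["tcp_rot"])
a=cv2.imread("pics/top1.png")[150:240,160:250]; b=cv2.imread("pics/side1.png")[120:210,205:295]
cv2.imwrite("pics/crop1.png",np.hstack([cv2.resize(x,None,fx=4.4,fy=4.4,interpolation=cv2.INTER_CUBIC) for x in(a,b)]))
E
```

```text
[490.6089233  243.4636587  231.06189321] [-0.63014376  0.29363692  0.1312449   1.86335461 -0.04616672  0.9879351
  0.65248294] [ 2.17887147e-01  9.75973889e-01  9.24681512e-05 -3.88312660e-04]
```

View pics/crop1.png

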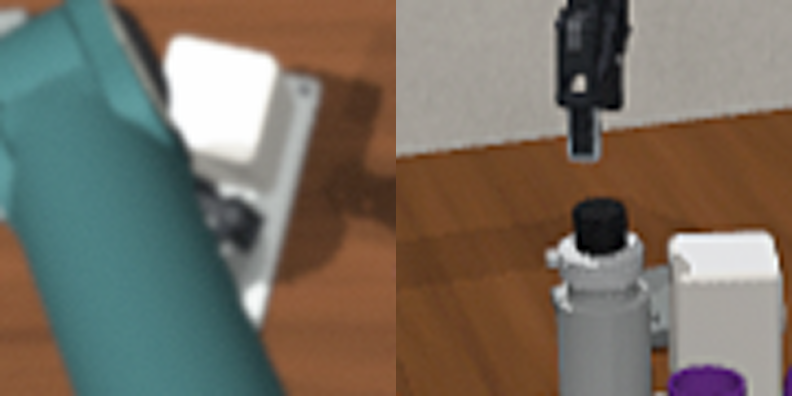

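```bash
python3 - <<'E'
from h import *
p=np.array([491,242.5,244.])
for k in(-50,0,50): print(k,proj("side0",p+np.array([.428,.904,0])*k))
print(proj("side0",[491,242.5,188]),proj("side0",[488.6,241.3,188]),proj("side0",[486,242.5,188]))
E
```

```text
-50 [246.855672   156.52805561]
0 [249.82679135 150.25456443]
50 [252.64091808 144.3125617 ]
[250.37197236 167.16522824] [249.72473446 167.41239143] [248.81082913 167.37160748]
```

Request:
step_arm --claw '[0,0,0,0,0,0,0,0,0,0]' --pt "0 0 -0.01" --pt "0 0 -0.01" --pt "0 0 -0.01" --pt "0 0 -0.01" --pt "0 0 -0.01" --pt "0 0 -0.01" --pt "0 0 -0.006" --pt "0 0 -0.005" --pt "0 0 0" --pt "0 0 0" --twist '[0,0,0,0,0,0,0,0,0,0]'

```text
t: 2.28
tool_pos: [491.6, 242.0, 160.2]
tcp_rot: [0.219, 0.976, -0.0, -0.0]
ft_force: [-0.1, 1.3, 0.1]
gripper_width: 1.0
finger_force: 0.0
```

Request:
step_arm --claw '[80,110,130,140,150,160,160,160,160,160,160,160]' --pt "0 0 0" --pt "0 0 0" --pt "0 0 0" --pt "0 0 0" --pt "0 0 0" --pt "0 0 0" --pt "0 0 0" --pt "0 0 0" --pt "0 0 0" --pt "0 0 0" --pt "0 0 0" --pt "0 0 0" --twist '[0,0,0,0,0,0,0,0,0,0,0,0]'

```text
t: 3.28
tool_pos: [493.5, 245.4, 162.2]
tcp_rot: [0.218, 0.976, 0.003, 0.002]
ft_force: [2.2, 6.0, 2.7]
gripper_width: 0.408
finger_force: 39.6
```

Request:
step_arm --claw '[160,160,160,160,160,160,160,160,160,160]' --pt "0.002 0.0035 0" --pt "0 0 0" --pt "0 0 0" --pt "0 0 0" --pt "0 0 0" --pt "0 0 0" --pt "0 0 0" --pt "0 0 0" --pt "0 0 0" --pt "0 0 0" --twist '[0,0,3,3,3,3,3,3,0,0]'

```text
t: 4.12
tool_pos: [494.9, 247.8, 162.1]
tcp_rot: [0.064, 0.998, 0.002, 0.002]
ft_force: [0.7, 4.4, 7.2]
gripper_width: 0.405
finger_force: 40.4
```

```bash
cat >> h.py <<'E'
def st():
    s=state(); q=s["tcp_rot"]; print(round(s["t"],2),"pos",s["tool_pos"].round(1),"yaw",round(2*np.degrees(np.arctan2(q[0],q[1])),2),"F",np.round(s["ft_force"],1),"M",np.round(s["moment"],2),"w",round(s["gripper_width"],3),"ff",round(s["finger_force"],1),"q7",s["joints"][6].round(2))
E
python3 -c "
from h import *
st()"
```

```text
4.12 pos [494.9 247.8 162.1] yaw 7.39 F [0.7 4.4 7.2] M [ 1.09 -0.17 -0.26] w 0.405 ff 40.4 q7 0.94
```

Request:
step_arm --claw '[160,160,160,160,160,160,160,160]' --pt "0 0.002 0.001" --pt "0 0 0" --pt "0 0 0" --pt "0 0 0" --pt "0 0 0" --pt "0 0 0" --pt "0 0 0" --pt "0 0 0" --twist '[0,3,3,3,3,0,0,0]'

```text
t: 4.78
tool_pos: [497.5, 248.6, 162.4]
tcp_rot: [-0.039, 0.999, 0.002, 0.004]
ft_force: [9.5, 3.7, -2.2]
gripper_width: 0.407
finger_force: 40.9
```

```bash
python3 -c "
from h import *
st(); snap('side','side2'); b=cv2.imread('pics/side2.png')[150:210,220:300]; a=cv2.imread('pics/side0.png')[150:210,220:300]
cv2.imwrite('pics/crop2.png',np.hstack([cv2.resize(x,None,fx=5,fy=5,interpolation=cv2.INTER_CUBIC) for x in(a,b)]))"
```

```text
4.78 pos [497.5 248.6 162.4] yaw -4.47 F [ 9.5  3.7 -2.2] M [ 0.98 -2.11 -0.69] w 0.407 ff 40.9 q7 1.13
```

View pics/crop2.png

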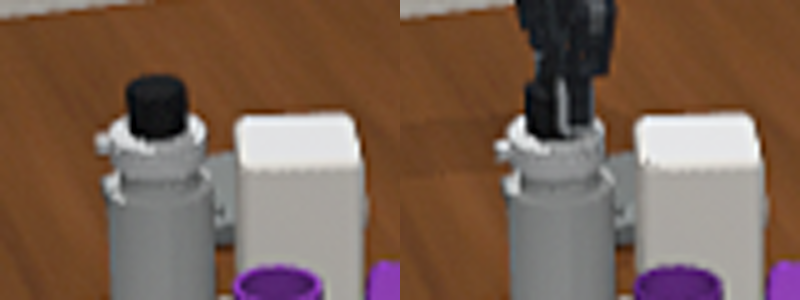

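The nub moved only about 1.4 px down for a 30° turn, and the moment rose to 0.7 N m. That is the hard stop with the knob slipping in the fingers, so anticlockwise is wrong. The slip also walked the gripper off centre, so I'll release, re-centre and turn the other way.

Request:
step_arm --claw '[60,60,60,60,60,60,60,60]' --pt "0 0 0" --pt "0 0 0" --pt "0 0 0" --pt "0 0 0" --pt "0 0 0" --pt "0 0 0" --pt "0 0 0" --pt "0 0 0" --twist '[0,0,0,0,0,0,0,0]'

```text
t: 5.5
tool_pos: [493.5, 247.4, 161.3]
tcp_rot: [-0.041, 0.999, -0.0, -0.0]
ft_force: [1.4, 0.3, 0.5]
gripper_width: 0.765
finger_force: 0.0
```

```bash
python3 -c "
from h import *
st(); snap('side','side3'); b=cv2.imread('pics/side3.png')[130:210,210:290]
cv2.imwrite('pics/crop3.png',cv2.resize(b,None,fx=7,fy=7,interpolation=cv2.INTER_CUBIC))"
```

```text
5.5 pos [493.5 247.4 161.3] yaw -4.68 F [1.4 0.3 0.5] M [-0.03  0.01  0.02] w 0.765 ff 0.0 q7 1.13
```

View pics/crop3.png

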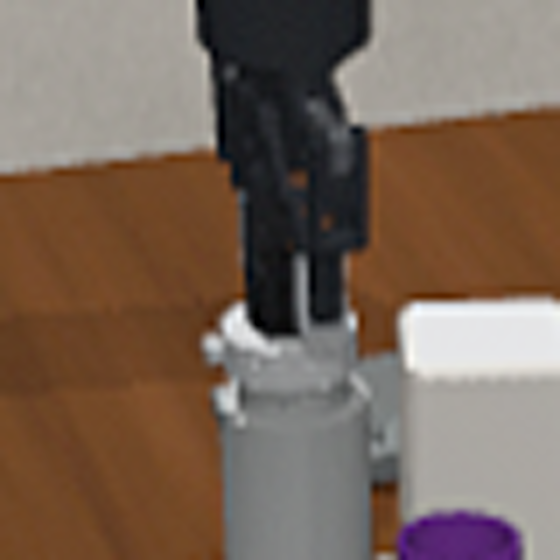

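```bash
python3 -c "
from h import *
for k in (34,40,46):
  for z in (165,175): print(k,z,proj('side0',np.array([493.5,247.4,z])+k*np.array([.08,-.997,0])))
for x in (490,492,494): print(x,proj('side0',[x,246,172]),proj('top0',[x,246,188]))
"
```

```text
34 165 [254.72078671 177.43124922]
34 175 [254.6368839  174.46062037]
40 165 [255.39970501 178.18733326]
40 175 [255.3175595  175.20995095]
46 165 [256.08273434 178.94799558]
46 175 [256.002369  175.9638324]
490 [249.91814723 171.5001772 ] [197.83030955 198.16253781]
492 [250.53812572 171.41681969] [197.84001956 197.484974  ]
494 [251.15769887 171.33351668] [197.84972554 196.80769134]
```

Request:
step_arm --claw '[80,100,120,130,140,160,160,160,160,160]' --pt "-0.001 -0.002 0" --pt "0 0 0" --pt "0 0 0" --pt "0 0 0" --pt "0 0 0" --pt "0 0 0" --pt "0 0 0" --pt "0 0 0" --pt "0 0 0" --pt "0 0 0" --twist '[0,0,0,0,0,0,0,0,0,0]'

```text
t: 6.38
tool_pos: [493.1, 247.8, 162.4]
tcp_rot: [-0.041, 0.999, 0.002, 0.001]
ft_force: [-0.2, 5.3, 4.1]
gripper_width: 0.407
finger_force: 40.0
```

```bash
python3 -c "
from h import *
st()"
```

```text
6.38 pos [493.1 247.8 162.4] yaw -4.75 F [-0.2  5.3  4.1] M [ 1.21  0.04 -0.03] w 0.407 ff 40.0 q7 1.13
```

Request:
step_arm --claw '[160,160,160,160,160,160,160,160,160,160,160,160]' --pt "0 0.002 0.001" --pt "0 0 0" --pt "0 0 0" --pt "0 0 0" --pt "0 0 0" --pt "0 0 0" --pt "0 0 0" --pt "0 0 0" --pt "0 0 0" --pt "0 0 0" --pt "0 0 0" --pt "0 0 0" --twist '[0,-3,-3,-3,-3,-3,-3,-3,-3,-3,-3,0]'

```text
t: 7.38
tool_pos: [492.9, 247.0, 162.3]
tcp_rot: [0.22, 0.976, -0.0, 0.0]
ft_force: [0.2, -0.4, 1.7]
gripper_width: 0.41
finger_force: 40.1
```

```bash
python3 -c "
from h import *
st()"
```

```text
7.38 pos [492.9 247.  162.3] yaw 25.41 F [ 0.2 -0.4  1.7] M [ 0.08 -0.19  0.01] w 0.41 ff 40.1 q7 0.66
```

Request:
step_arm --claw '[160,160,160,160,160,160,160,160,160,160,160,160]' --pt "0 0 0" --pt "0 0 0" --pt "0 0 0" --pt "0 0 0" --pt "0 0 0" --pt "0 0 0" --pt "0 0 0" --pt "0 0 0" --pt "0 0 0" --pt "0 0 0" --pt "0 0 0" --pt "0 0 0" --twist '[-3,-3,-3,-3,-3,-3,-3,-3,-3,-3,0,0]'

```text
t: 8.38
tool_pos: [492.5, 246.9, 162.3]
tcp_rot: [0.463, 0.886, -0.001, 0.0]
ft_force: [0.2, -1.7, 3.2]
gripper_width: 0.412
finger_force: 40.2
```

```bash
python3 -c "
from h import *
st()"
```

```text
8.38 pos [492.5 246.9 162.3] yaw 55.2 F [ 0.2 -1.7  3.2] M [-0.2   0.03 -0.07] w 0.412 ff 40.2 q7 0.19
```

Request:
step_arm --claw '[160,160,160,160,160]' --pt "0 0 0" --pt "0 0 0" --pt "0 0 0" --pt "0 0 0" --pt "0 0 0" --twist '[-2,-2,-2,0,0]'

```text
t: 8.8
tool_pos: [492.5, 247.1, 162.3]
tcp_rot: [0.509, 0.861, -0.0, 0.0]
ft_force: [-0.8, -2.3, 1.9]
gripper_width: 0.407
finger_force: 40.2
```

```bash
python3 -c "
from h import *
st()"
```

```text
8.8 pos [492.5 247.1 162.3] yaw 61.2 F [-0.8 -2.3  1.9] M [-0.26 -0.01  0.06] w 0.407 ff 40.2 q7 0.09
```

Request:
step_arm --claw '[160,160,160,160,160]' --pt "0 0 0" --pt "0 0 0" --pt "0 0 0" --pt "0 0 0" --pt "0 0 0" --twist '[-2,-2,-2,0,0]'

```text
t: 9.22
tool_pos: [492.8, 247.1, 162.3]
tcp_rot: [0.553, 0.833, -0.0, 0.001]
ft_force: [1.2, -2.5, 2.4]
gripper_width: 0.404
finger_force: 40.2
```

```bash
python3 -c "
from h import *
st()"
```

```text
9.22 pos [492.8 247.1 162.3] yaw 67.09 F [ 1.2 -2.5  2.4] M [-0.48 -0.21  0.95] w 0.404 ff 40.2 q7 0.0
```

The moment has jumped to 0.95 N m after about 70°, so this is the other stop. I'll ease off and lift gently.

Request:
step_arm --claw '[160,160,160,160]' --pt "0 0 0" --pt "0 0 0" --pt "0 0 0" --pt "0 0 0" --twist '[1,1,0,0]'

```text
t: 9.55
tool_pos: [492.8, 247.1, 162.3]
tcp_rot: [0.54, 0.842, 0.0, 0.0]
ft_force: [1.9, -1.7, 0.6]
gripper_width: 0.408
finger_force: 40.1
```

```bash
python3 -c "
from h import *
st()"
```

```text
9.55 pos [492.8 247.1 162.3] yaw 65.35 F [ 1.9 -1.7  0.6] M [-0.53 -0.42  0.22] w 0.408 ff 40.1 q7 0.03
```

Request:
step_arm --claw '[160,160,160,160,160,160,160]' --pt "0 0 0.001" --pt "0 0 0.001" --pt "0 0 0.001" --pt "0 0 0.001" --pt "0 0 0.001" --pt "0 0 0" --pt "0 0 0" --twist '[0,0,0,0,0,0,0]'

```text
t: 10.13
tool_pos: [492.5, 247.9, 167.6]
tcp_rot: [0.54, 0.842, 0.0, -0.0]
ft_force: [3.3, 0.6, -1.7]
gripper_width: 0.408
finger_force: 40.8
```

```bash
python3 -c "
from h import *
st()"
```

```text
10.13 pos [492.5 247.9 167.6] yaw 65.32 F [ 3.3  0.6 -1.7] M [ 0.18 -0.62  0.05] w 0.408 ff 40.8 q7 0.03
```

Request:
step_arm --claw '[160,160,160,160,160,160,160,160,160,160,160,160]' --pt "0 0 0.003" --pt "0 0 0.004" --pt "0 0 0.005" --pt "0 0 0.006" --pt "0 0 0.008" --pt "0 0 0.01" --pt "0 0 0.012" --pt "0 0 0.014" --pt "0 0 0.014" --pt "0 0 0.012" --pt "0 0 0.006" --pt "0 0 0" --twist '[0,0,0,0,0,0,0,0,0,0,0,0]'

```text
t: 11.13
tool_pos: [493.4, 247.9, 263.6]
tcp_rot: [0.54, 0.842, 0.002, 0.001]
ft_force: [0.0, 0.4, -1.6]
gripper_width: 0.408
finger_force: 41.0
```

```bash
python3 -c "
from h import *
st(); snap('side','side4'); b=cv2.imread('pics/side4.png')[100:220,190:310]
cv2.imwrite('pics/crop4.png',cv2.resize(b,None,fx=4.5,fy=4.5,interpolation=cv2.INTER_CUBIC))"
```

```text
11.13 pos [493.4 247.9 263.6] yaw 65.32 F [ 0.   0.4 -1.6] M [ 0.04 -0.01 -0.  ] w 0.408 ff 41.0 q7 -0.01
```

View pics/crop4.png

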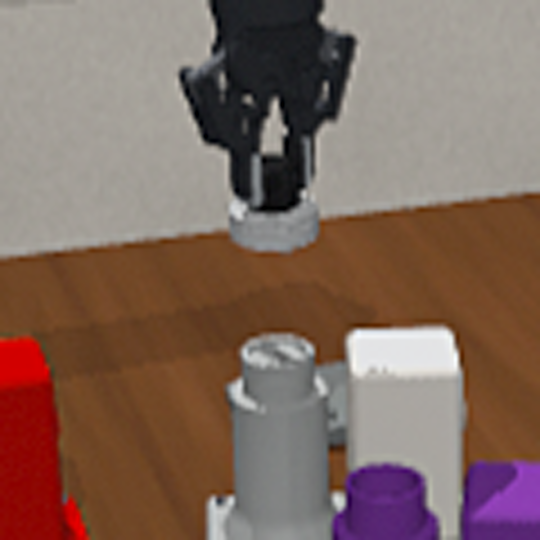

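The cap is clear: it hangs upright at crop (273,225) and the neck is open at (279,350). Now carry it to the bowl.

Request:
step_arm --claw '[160,160,160,160,160,160,160,160,160,160,160,160]' --pt "0 -0.006 0" --pt "0 -0.012 0" --pt "0 -0.018 0" --pt "0 -0.022 0" --pt "0 -0.022 0" --pt "0 -0.022 0" --pt "0 -0.022 0" --pt "0 -0.022 0" --pt "0 -0.022 0" --pt "0 -0.022 0" --pt "0 -0.022 0" --pt "0 -0.022 0" --twist '[0,0,0,0,0,0,0,0,0,0,0,0]'

```text
t: 12.18
tool_pos: [491.5, 11.1, 260.6]
tcp_rot: [0.54, 0.842, -0.001, -0.001]
ft_force: [1.0, -0.3, -2.1]
gripper_width: 0.406
finger_force: 41.0
```

Request:
step_arm --claw '[160,160,160,160,160,160,160,160,160,160,160,160]' --pt "-0.002 -0.022 0" --pt "-0.002 -0.022 0" --pt "-0.002 -0.022 0" --pt "-0.002 -0.022 0" --pt "-0.002 -0.022 0" --pt "-0.002 -0.022 0" --pt "-0.001 -0.022 0" --pt "0 -0.022 0" --pt "0 -0.022 0" --pt "0 -0.022 0" --pt "0 -0.018 0" --pt "0 -0.01 0" --twist '[0,0,0,0,0,0,0,0,0,0,0,0]'

```text
t: 13.18
tool_pos: [477.8, -237.8, 260.8]
tcp_rot: [0.541, 0.841, -0.001, -0.0]
ft_force: [0.0, -0.5, -1.5]
gripper_width: 0.41
finger_force: 41.0
```

Request:
step_arm --claw '[160,160,160]' --pt "0 0 0" --pt "0 0 0" --pt "0 0 0" --twist '[0,0,0]'

```text
t: 13.43
tool_pos: [479.4, -233.3, 260.9]
tcp_rot: [0.539, 0.842, 0.0, -0.001]
ft_force: [0.4, 0.7, -1.8]
gripper_width: 0.407
finger_force: 41.0
```

```bash
python3 -c "
from h import *
st()"
```

```text
13.43 pos [ 479.4 -233.3  260.9] yaw 65.25 F [ 0.4  0.7 -1.8] M [0.05 0.02 0.  ] w 0.407 ff 41.0 q7 0.99
```

Request:
step_arm --claw '[160,160,160,160,160,160,160,160,160,160,160,160]' --pt "0 -0.001 -0.007" --pt "0 -0.001 -0.014" --pt "0 0 -0.016" --pt "0 0 -0.016" --pt "0 0 -0.016" --pt "0 0 -0.016" --pt "0 0 -0.016" --pt "0 0 -0.014" --pt "0 0 -0.01" --pt "0 0 -0.005" --pt "0 0 0" --pt "0 0 0" --twist '[0,0,0,0,0,0,0,0,0,0,0,0]'

```text
t: 14.43
tool_pos: [479.8, -236.4, 131.5]
tcp_rot: [0.539, 0.842, 0.0, 0.0]
ft_force: [-0.1, -0.6, -0.9]
gripper_width: 0.407
finger_force: 41.0
```

Request:
step_arm --claw '[160,160,160,160,160,160,160,160,160,160,160,160]' --pt "0 0 0" --pt "0 0 0" --pt "0 0 0" --pt "0 0 0" --pt "0 0 0" --pt "0 0 0" --pt "0 0 0" --pt "0 0 0" --pt "0 0 0" --pt "0 0 0" --pt "0 0 0" --pt "0 0 0" --twist '[0,0,0,0,0,0,0,0,0,0,0,0]'

```text
t: 15.43
tool_pos: [479.5, -236.5, 131.3]
tcp_rot: [0.54, 0.842, -0.0, 0.0]
ft_force: [0.4, -0.4, -1.8]
gripper_width: 0.411
finger_force: 41.0
```

```bash
python3 -c "
from h import *
st(); snap('side','side5'); snap('top','top5'); b=cv2.imread('pics/side5.png')[200:330,240:370];a=cv2.imread('pics/top5.png')[140:270,290:420]
cv2.imwrite('pics/crop5.png',np.hstack([cv2.resize(x,None,fx=3,fy=3,interpolation=cv2.INTER_CUBIC) for x in (a,b)]))"
```

```text
15.43 pos [ 479.5 -236.5  131.3] yaw 65.32 F [ 0.4 -0.4 -1.8] M [-0.01 -0.03 -0.04] w 0.411 ff 41.0 q7 1.11
```

View pics/crop5.png

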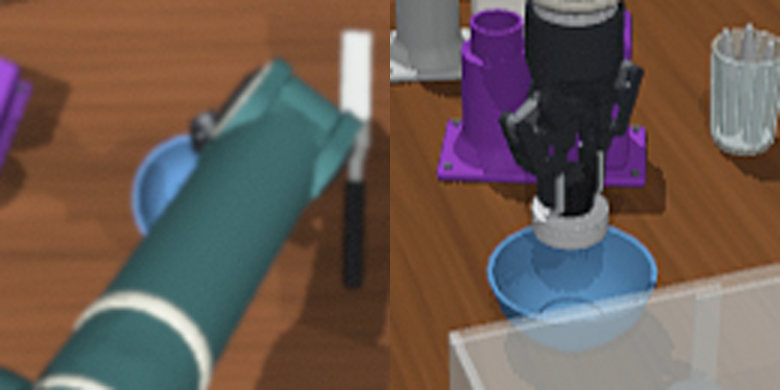

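The cap is upright over the bowl's middle: cap column about 300 px, bowl about 299.5 px. Its foot is about 97 mm up and the rim is at 60 mm. Nothing else has moved, so I'm handing in.

```bash
python3 -c "
from plant import *
print(sign_off())"
```

```text
the job is handed in; nothing more can be done
None
```

The cap turned free clockwise (seen from above) after anticlockwise hit a hard stop; I lifted it straight off, and it is held upright about 37 mm above the rim over the middle of the blue bowl, handed in at about 15.5 s.

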